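Level the two-way drill table

TASK

The slate tile strapped on the tilting table has to be drilled square, so bring the table level both ways: wind the front crank until the table is level fore and aft and the side crank until it is level sideways, so that the bubble of each vial stands between its two marks. Leave the tools lying round the table where they are.

Things in the scene. Friction and masses are not known exactly. Their poses are not given: they have to be found in the camera images.
- front_crank_axis (a point): Point on the upright axis of the front tilt screw, at the mid-height of its crank handle, 151 mm above the bench. Its frame is that of the cast base (265 x 200 mm, bolted down): z up, x from the front crank (nearest the robot) back to the fore-and-aft hinge, y to the table's left. The crank arm turns about this axis with its top 128 mm above the bench; the bolt head on the hub ends 142 mm above the bench
- front_crank_handle (a point): Centre of the black upright revolving handle of the front crank: 19 mm diameter, 45 mm tall (22 mm above and below this point), 40 mm from the screw axis. It spins freely on its pin, so it can be pushed round from behind with shut fingers, or held loosely, and stays where it is left. Pushing it round takes 2 to 4 N
- side_crank_axis (a point): Point on the axis of the side tilt screw, which stands on an arm at the left of the table, 195 mm to the left of and 70 mm behind the front screw; at the mid-height of its crank handle. The screw stands on the cradle, so it leans with the fore-and-aft tilt (up to 4 degrees) and this point rises by up to 10 mm as the front crank is wound. The crank arm's top lies 23 mm below this point, the bolt head on the hub ends 9 mm below it
- side_crank_handle (a point): Centre of the black upright revolving handle of the side crank: 19 mm diameter, 45 mm tall (22 mm above and below this point), 40 mm from the screw axis. It spins freely on its pin, so it can be pushed round from behind with shut fingers, or held loosely, and stays where it is left. Pushing it round takes 2 to 4 N
- tile_top (a point): Centre of the upper face of the grey slate tile (138 x 149 x 11 mm) strapped on the steel plate (170 x 216 mm), 87 mm above the bench when level; strap bolts reach 100 mm. This frame tilts with the plate both ways: x back, y to the left
- fore_aft_vial (a point): Top of the yellow-green spirit vial (106 mm long, 16 mm thick) beside the right edge of the plate, half-way between its two black marks, which leave 22 mm between them. The pale bubble, 18 mm long, runs to the high end, 8 mm per degree; it shows the fore-and-aft tilt
- sideways_vial (a point): The same kind of vial along the front edge of the plate; it shows the sideways tilt
- front_crank (a joint): Front crank angle in rad, growing clockwise seen from above; 0 when the table is level fore and aft. 10 mm lead: clockwise raises the front edge of the table by 0.00776 rad of tilt per rad of crank (one turn: 2.8 degrees). Starts between -8.5 and -4.5; end stops at -11 and 4
- side_crank (a joint): Side crank angle in rad, growing clockwise seen from above; 0 when the table is level sideways. Clockwise raises the left edge of the table by 0.00637 rad of tilt per rad of crank (one turn: 2.3 degrees). Starts between 2.5 and 8; end stops at -5 and 10
- cradle (a joint): Fore-and-aft tilt of the table in rad: 0 is level, negative when the front edge hangs low (as at the start, 2 to 3.8 degrees)
- plate (a joint): Sideways tilt of the plate in rad: 0 is level, positive when the left edge stands high (as at the start, 0.9 to 2.9 degrees)
- torch_tip: Brass torch tip with a green grip, 118 mm long, 14 mm high, lying right of the table (bystander); origin at the middle of its underside
- black_tape: Roll of black tape, 53 mm diameter, 19 mm high, lying to the right of the table (bystander); origin at the middle of its underside
- oil_drop: Dropper bottle, 34 mm diameter, 102 mm tall, standing right of the table (bystander); origin at the middle of its underside
- screwdriver_a: Screwdriver with an orange handle, 190 mm long, lying left of the table (bystander); origin at the middle of its underside
- pencil: Pencil, 123 mm long, lying left of the screwdriver (bystander); origin at the middle of its underside
- tape_measure: Yellow tape measure, 33 x 85 x 62 mm, standing by the left rear corner of the table (bystander); origin at the middle of its underside

How it is judged:
At the end, for the whole second after the job is handed in: The table is level within 0.0045 rad (a quarter of a degree) both fore and aft and sideways, so that both bubbles stand between their marks, and both cranks are at rest (value of joint cradle between -0.0045 and 0.0045 rad and value of joint plate between -0.0045 and 0.0045 rad and velocity of joint front_crank between -0.02 and 0.02 rad/s and velocity of joint side_crank between -0.02 and 0.02 rad/s); the robot touches nothing.
It fails at once if a tool or thing lying round the table is moved by more than 25 mm (distance of any of torch_tip, black_tape, oil_drop, screwdriver_a, pencil, tape_measure from where it was at the start of the episode above 0.025 m).
It also fails if it takes over 66 s, if anything falls off the work surface, if the arm or the gripper's body presses on something with over 40 N, if the wrist force passes 120 N, or if a joint passes its speed limit or range.

ROBOT

A 6-joint arm with a two-finger parallel gripper is mounted at the origin on a cart in front of the work surface, level with it; the furniture and walls round the work are solid. World frame = base frame: x ahead of the robot, y to its left, z up, the work surface at z = 0. Lengths are in m, angles in rad, forces in N, time in s.
With the tool pointing down it reaches from about 0.35 to 0.775 m from the base axis. Payload 5.5 kg.
Tool frame: the origin (TCP) lies on the centre line of the jaws, within the pads' length; the fingertips stand 8 mm ahead of it and the grasp point (between the pads) lies 11 mm behind it; z points along the fingers, y is the line along which they close (so a half turn about z gives the same grasp; the last joint's range is limited). The gripper opens to 85 mm and grips with 20 to 120 N. Pads are 22 mm wide; open, the fingers measure 114 mm over their backs; the gripper's body (76 mm by 85 mm) begins 54 mm behind the grasp point. The pads swing forward as they close: fully open they stand 13 mm farther back than shut.
Start: joints at [-1.381, 0.313, 0.046, 1.304, 0, 1.431], TCP at [0.186, -0.544, 0.239] pointing down, gripper open.
Joint ranges: [-2.76, 2.76], [-0.86, 1.69], [-1.03, 1.26], [-2.2, 2.34], [-1.47, 1.5], [-3.14, 3.14]. Speed limits (rad/s): [2.57, 2.57, 3.14, 3.14, 3.14, 3.14].

INTERFACE

Orientations are given as a unit quaternion [w, x, y, z].
In Python, from station import state, camera, finish_job gives the robot as it stands.
- The arm moves only by the tool send_rows, never from a script. Its argument "commands" is text: rows parted by semicolons, each of 6 numbers parted by spaces: the shift along the tool's x, y, z in mm, then the turn, a rotation vector about the tool's x, y, z in rad. A call has 1 to 20 rows; each row is the pose to reach, as a shift and turn from the pose commanded when the call began, along the tool's axes at that moment; what a row does not reach only later rows make up. A row lasts 1/12 s, in which the tool goes at most 41.7 mm and 7.16 degrees, less where a joint would pass 70% of its speed; a pose out of reach is approached as far as the arm can. A call with a gripper value outside its range is refused whole. "hand" is the opening, from 0 (shut) to 1 (fully open), set as the call begins (left out, the last holds). The fingers move at their own pace and stop on an object; "force" is the grip in N (left out, the last holds). Time passes only in rows, so rows that repeat a pose let the fingers close. It gives the time, the measured TCP pose, the force, the opening and the grip force at its end, in the units of the state.
- state(): the state, without advancing time (a new reading comes with each control period).
- camera(name): name is "side" or "top"; returns a dict with "image" (420x560x3 uint8, red, green, blue), "range_z" (420x560 float32, m along the optical axis (not along the pixel's ray), 0 where there is no reading), "fx", "fy", "cx", "cy" (pixels), "T" (4x4, takes a point from camera to world coordinates). Camera axes: x right, y up, looking along -z (the intrinsics and any distortion apply to the point x, -y, -z); pixel columns grow to the right and rows downward; lengths in m; the calibration is good to about 2 mm. A picture is of the moment at which its call begins.
- finish_job(): hands the job in; it is judged then, once.
The state is a dict: "time_s": time; "joints": joint angles; "qvel": joint speeds; "joint_torque": joint torques, N m; "position": TCP position; "ee_rot": TCP orientation; "wrist_force": force on the tool from outside, world axes, zero at the start; "torque": the same for the moment, N m; "width": finger opening in m; "grasp_force": force on a finger pad.
Only numpy, scipy, OpenCV 4.12 (cv2) and the standard library are available. Lean on these libraries where they do the work, as an engineer would, in place of code of your own. Each camera call takes 0.05 s, during which the arm holds its last target. There are 200 camera calls.

## Working session

There is one attempt and no reset: what is moved stays moved. The work goes in short steps, Python scripts to look and compute and a tool call to move; the robot and the scene stay as the last step left them, time stands still between calls to the robot, and variables do not carry over. Pictures are saved under pics/ and viewed, at most 10 in all, crops included, and the job is handed in when it is done.

Besides the shell and the picture viewer there is one more tool, called in YAML: its name, and indented under it one key for each argument. send_rows: Moves the arm, as the interface text tells. Its arguments: {"type":"object","properties":{"commands":{"type":"string"},"hand":{"type":"number"},"force":{"type":"number"}},"required":["commands"]}

```bash
ls; mkdir -p pics
cat > h.py <<'E'
import numpy as np, cv2
from station import state, camera, finish_job
def shot(name,fn=None):
    c=camera(name)
    if fn: cv2.imwrite('pics/'+fn,cv2.cvtColor(c['image'],cv2.COLOR_RGB2BGR))
    return c
def ray(c,u,v):
    d=np.array([(u-c['cx'])/c['fx'],-(v-c['cy'])/c['fy'],-1.])
    return c['T'][:3,3],c['T'][:3,:3]@d
def onz(c,u,v,z):
    o,d=ray(c,u,v); return o+d*(z-o[2])/d[2]
def pt(c,u,v):
    o,d=ray(c,u,v); return o+d*c['range_z'][int(v),int(u)]
E
python3 - <<'E'
from h import *
s=state();print({k:np.round(v,3) for k,v in s.items()})
for n in('top','side'):
    c=shot(n,n+'0.png');print([c[k] for k in('fx','fy','cx','cy')],c['T'].round(3),[k for k in c])
E
```

```text
pics
{'time_s': np.float64(0.0), 'joints': array([-1.381,  0.314,  0.045,  1.304, -0.   ,  1.431]), 'qvel': array([ 0.   , -0.001, -0.001, -0.   , -0.001,  0.001]), 'joint_torque': array([ 1.0000e-03, -4.8063e+01,  2.9853e+01,  1.9000e-02, -0.0000e+00,
       -0.0000e+00]), 'position': array([ 0.186, -0.544,  0.238]), 'ee_rot': array([-0.001,  0.986,  0.164, -0.   ]), 'wrist_force': array([-0.344,  0.1  ,  0.262]), 'torque': array([-0.008,  0.013, -0.009]), 'grasp_force': np.float64(0.0), 'width': np.float64(0.085)}
[508.1478046330377, 508.1478046330377, 278.65162505421404, 209.4039890491404] [[-0.003  0.995 -0.101  0.467]
 [-1.    -0.003  0.    -0.062]
 [-0.     0.101  0.995  1.297]
 [ 0.     0.     0.     1.   ]] ['image', 'range_z', 'fx', 'fy', 'cx', 'cy', 'T']
[442.3793608381337, 442.3793608381337, 278.5691397266032, 209.05710230482867] [[-0.989  0.086 -0.122  0.463]
 [-0.149 -0.655  0.74   0.644]
 [-0.016  0.75   0.661  0.728]
 [ 0.     0.     0.     1.   ]] ['image', 'range_z', 'fx', 'fy', 'cx', 'cy', 'T']
```

View pics/top0.png

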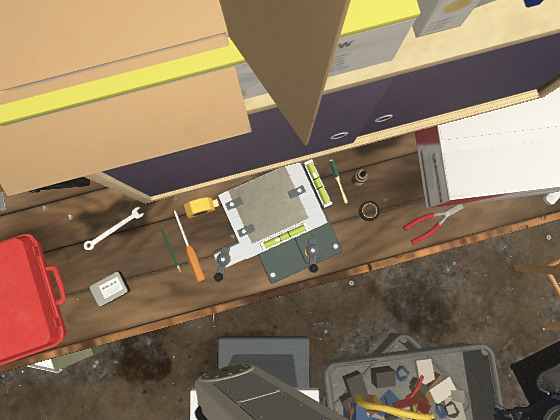

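View pics/side0.png

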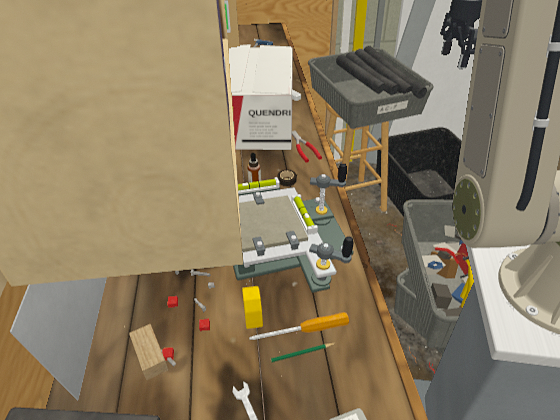

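The top view shows the front crank hub near (312,250) with its handle near (314,268), and the side hub near (222,258) with its handle near (218,277). An open cabinet door hangs over the back.

Run:
```python
from h import *
c=camera('top');s=camera('side')
a=cv2.resize(c['image'][150:290,190:350],None,fx=5,fy=5,interpolation=cv2.INTER_CUBIC)[:600,:800]
a=cv2.resize(c['image'][170:290,190:350],None,fx=5,fy=5,interpolation=cv2.INTER_CUBIC)
cv2.imwrite('pics/tc.png',a[:,:,::-1])
a=cv2.resize(s['image'][145:295,200:400],None,fx=4,fy=4,interpolation=cv2.INTER_CUBIC)
cv2.imwrite('pics/sc.png',a[:,:,::-1])
for n,u,v in[('fhub',312,250),('fh',314,268),('shub',222,258),('sh',218,277),('tile',266,200),('door',305,138),('dooredge',250,130),('shelf',150,150)]:
    print(n,pt(c,u,v).round(3))
for n,u,v in[('fhub',322,181),('fh',343,170),('shub',323,248),('sh',347,242),('door',230,250),('door',240,180)]:
    print('s',n,pt(s,u,v).round(3))
```

```text
fhub [ 0.492 -0.137  0.143]
fh [ 0.452 -0.139  0.171]
shub [0.474 0.067 0.134]
sh [0.432 0.072 0.166]
tile [ 0.612 -0.032  0.09 ]
door [ 0.58  -0.087  0.837]
dooredge [ 0.612 -0.03   0.745]
shelf [0.589 0.079 0.749]
s fhub [ 0.493 -0.126  0.133]
s fh [ 0.45  -0.131  0.163]
s shub [0.476 0.071 0.129]
s sh [0.434 0.081 0.161]
s door [0.604 0.225 0.267]
s door [ 0.719 -0.277 -0.002]
```

View pics/tc.png

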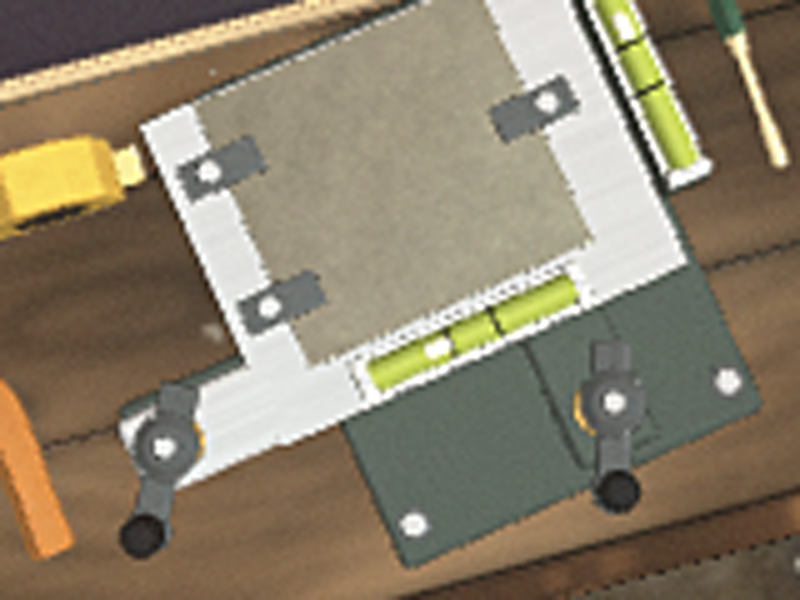

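View pics/sc.png

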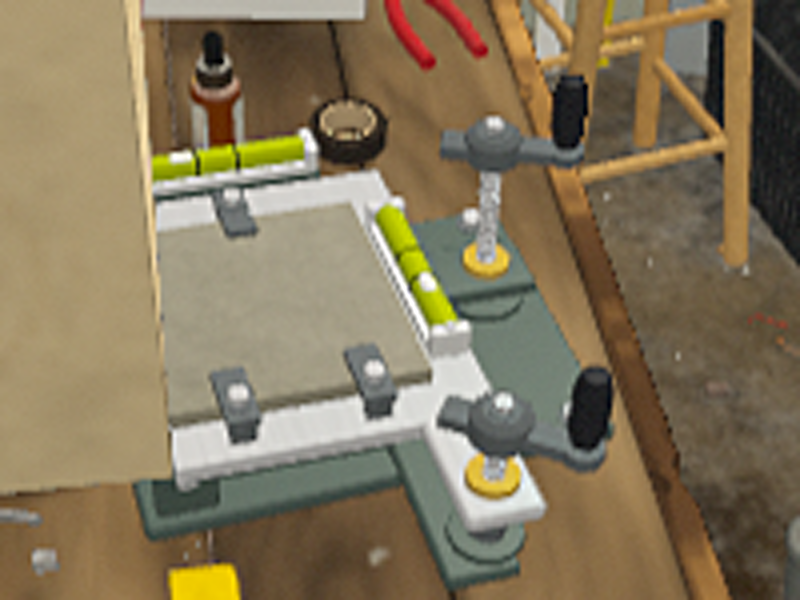

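The crops put the front bolt at about px (312.8,250.2) and the handle top at (313.8,268.0). The side bolt is at (222.8,259.2) and its handle at (218.6,277.2). The fore-and-aft bubble stands about 23 mm toward the back, and the sideways bubble about 18 mm toward the left.

```bash
cat >> h.py <<'E'
def blob(c,m,u,v,r=7):
    # centroid of mask near (u,v)
    yy,xx=np.nonzero(m); k=np.hypot(xx-u,yy-v)<r
    return xx[k].mean(),yy[k].mean(),k.sum()
def black(c): return c['image'].max(2)<55
def cranks(c):
    im=c['image'].astype(int)
    out={}
    for n,b,h,zb,zh in(('front',(312.8,250.2),(313.8,268),.142,.173),('side',(222.8,259.2),(218.6,277.2),.134,.167)):
        wb=blob(c,(im.min(2)>170),*b,r=4); bh=blob(c,black(c),*h,r=6)
        out[n]=onz(c,*wb[:2],zb),onz(c,*bh[:2],zh),wb[2],bh[2]
    return out
E
python3 - <<'E'
from h import *
c=camera('top');r=cranks(c)
for n,(a,h,k,l) in r.items(): print(n,a.round(4),h.round(4),'R',np.linalg.norm((a-h)[:2]).round(4),'ang',np.degrees(np.arctan2(*(h-a)[[1,0]])).round(1),k,l)
a=r['side'][0]-r['front'][0];print('sep',np.linalg.norm(a[:2]),'yaw',np.degrees(np.arctan2(a[1],a[0]))-70.25)
s=camera('side')
# handle top / hub bolt rays cross check
for n,u,v,z in(('fbolt',200+494/4,145+121/4,.142),('ftop',200+571/4,145+82/4,.173),('sbolt',200+503/4,145+399/4,.134),('stop',200+597/4,145+374/4,.165)):print(n,onz(s,u,v,z).round(4))
for u,v in((10,280),(120,275),(230,262),(230,50),(100,100)):print('panel',pt(s,u,v).round(3))
E
```

```text
front [ 0.4917 -0.1385  0.142 ] [ 0.4522 -0.1369  0.173 ] R 0.0395 ang 177.8 12 45
side [0.4723 0.0666 0.134 ] [0.4339 0.0717 0.167 ] R 0.0388 ang 172.5 11 44
sep 0.20596500946142116 yaw 25.140961765954415
fbolt [ 0.4905 -0.1351  0.142 ]
ftop [ 0.451  -0.1334  0.173 ]
sbolt [0.471 0.067 0.134]
stop [0.4303 0.0761 0.165 ]
panel [0.904 0.305 0.247]
panel [0.76  0.266 0.236]
panel [0.606 0.226 0.242]
panel [ 0.832 -0.708  0.179]
panel [0.714 0.255 0.51 ]
```

send_rows:
  commands: "100 -78 0 0 0 0.1;200 -157 0 0 0 0.2;300 -235 0 0 0 0.3;383 -300 0 0 0 0.33;383 -300 0 0 0 0.33;383 -300 0 0 0 0.33;383 -300 0 0 0 0.33;383 -300 0 0 0 0.33;383 -300 0 0 0 0.33;383 -300 0 0 0 0.33;383 -300 0 0 0 0.33;383 -300 0 0 0 0.33;383 -300 0 0 0 0.33;383 -300 0 0 0 0.33;383 -300 0 0 0 0.33;383 -300 0 0 0 0.33"
  hand: 0.5
  force: 20

```text
time_s: 1.63
position: [0.451, -0.1369, 0.2393]
ee_rot: [0.0, 1.0, -0.001, -0.0]
wrist_force: [-0.2, -0.5, -0.6]
width: 0.0428
grasp_force: 0.0
```

send_rows:
  commands: "0 0 30 0 0 0;0 0 60 0 0 0;0 0 80 0 0 0;0 0 92 0 0 0;0 0 92 0 0 0;0 0 92 0 0 0"

```text
time_s: 2.13
position: [0.4505, -0.1371, 0.147]
ee_rot: [-0.0, 1.0, -0.001, -0.001]
wrist_force: [-0.3, -0.4, 1.3]
width: 0.0428
grasp_force: 0.0
```

send_rows:
  commands: "0 0 0 0 0 0;0 0 0 0 0 0;0 0 0 0 0 0;0 0 0 0 0 0;0 0 0 0 0 0;0 0 0 0 0 0"
  hand: 0
  force: 20

```text
time_s: 2.63
position: [0.4523, -0.137, 0.1487]
ee_rot: [0.001, 1.0, -0.0, 0.001]
wrist_force: [-2.3, -2.4, 7.0]
width: 0.0182
grasp_force: 20.1
```

send_rows:
  commands: "0.5 -6.3 0 0 0 0;2 -12.4 0 0 0 0;4.4 -18.2 0 0 0 0;7.6 -23.5 0 0 0 0;11.7 -28.3 0 0 0 0;16.5 -32.4 0 0 0 0;21.8 -35.6 0 0 0 0;27.6 -38 0 0 0 0;33.7 -39.5 0 0 0 0;40 -40 0 0 0 0;40 -40 0 0 0 0;40 -40 0 0 0 0"

```text
time_s: 3.63
position: [0.4937, -0.0984, 0.1488]
ee_rot: [0.003, 1.0, -0.0, 0.002]
wrist_force: [1.2, -9.0, 5.2]
width: 0.018
grasp_force: 20.2
```

send_rows:
  commands: "6.3 0.5 0 0 0 0;12.4 2 0 0 0 0;18.2 4.4 0 0 0 0;23.5 7.6 0 0 0 0;28.3 11.7 0 0 0 0;32.4 16.5 0 0 0 0;35.6 21.8 0 0 0 0;38 27.6 0 0 0 0;39.5 33.7 0 0 0 0;40 40 0 0 0 0;39.5 46.3 0 0 0 0;38 52.4 0 0 0 0;35.6 58.2 0 0 0 0;32.4 63.5 0 0 0 0;28.3 68.3 0 0 0 0;23.5 72.4 0 0 0 0;18.2 75.6 0 0 0 0;12.4 78 0 0 0 0;6.3 79.5 0 0 0 0;0 80 0 0 0 0"

```text
time_s: 5.3
position: [0.4943, -0.1784, 0.1488]
ee_rot: [0.002, 1.0, -0.0, 0.003]
wrist_force: [3.7, -6.0, 3.4]
width: 0.0177
grasp_force: 20.0
```

send_rows:
  commands: "-6.3 -0.5 0 0 0 0;-12.4 -2 0 0 0 0;-18.2 -4.4 0 0 0 0;-23.5 -7.6 0 0 0 0;-28.3 -11.7 0 0 0 0;-32.4 -16.5 0 0 0 0;-35.6 -21.8 0 0 0 0;-38 -27.6 0 0 0 0;-39.5 -33.7 0 0 0 0;-40 -40 0 0 0 0;-40 -40 0 0 0 0;-40 -40 0 0 0 0"

```text
time_s: 6.3
position: [0.4524, -0.1356, 0.1487]
ee_rot: [0.0, 1.0, 0.0, 0.001]
wrist_force: [-0.9, 0.7, 10.0]
width: 0.0181
grasp_force: 20.6
```

Run:
```python
from h import *
c=camera('top');s=camera('side')
a=cv2.resize(c['image'][155:275,200:360],None,fx=5,fy=5,interpolation=cv2.INTER_CUBIC)
cv2.imwrite('pics/t2.png',a[:,:,::-1])
```

```text
(no output)
```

View pics/t2.png

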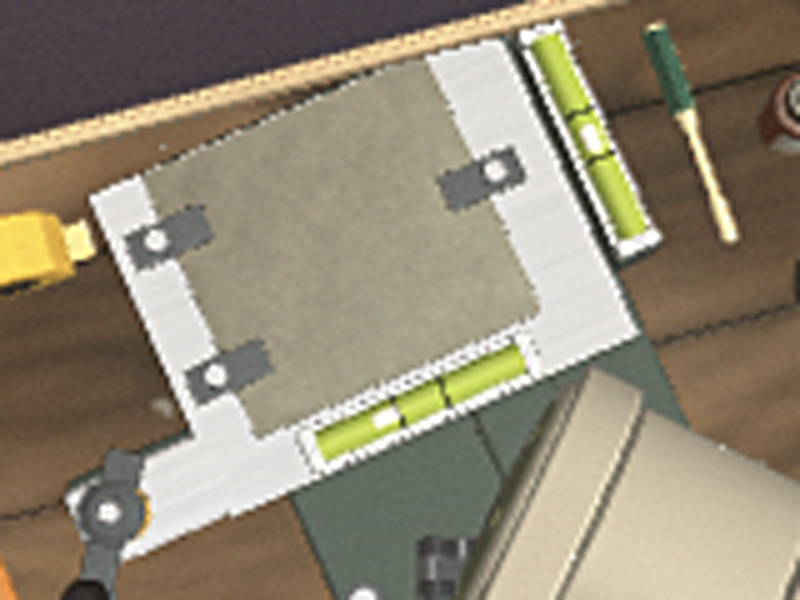

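The fore-and-aft bubble (591,138) now stands just about mid-way between its marks at (579,112) and (600,158). The sideways bubble (386,417) is still to the left of its marks at (400,412) and (444,390). I'll measure both numerically.

```bash
cat >> h.py <<'E'
def vials(c,fa=(317.6,182.5),sw=(284.5,235.5)):
    im=c['image'].astype(np.uint8); hsv=cv2.cvtColor(im,cv2.COLOR_RGB2HSV)
    g=((hsv[...,0]>25)&(hsv[...,0]<45)&(hsv[...,1]>120)&(hsv[...,2]>60)).astype(np.uint8)
    res={}
    for n,p,mp in(('foreaft',fa,30),('sideways',sw,30)):
        yy,xx=np.nonzero(g); k=np.hypot(xx-p[0],yy-p[1])<mp
        q=np.c_[xx,yy][k].astype(np.float32)
        (cx,cy),(w,h),a=cv2.minAreaRect(q)
        vx,vy,x0,y0=cv2.fitLine(q,cv2.DIST_HUBER,0,.01,.01).ravel()
        d=np.array([vx,vy]); d*= 1 if (d[1]<0 if n=='foreaft' else d[0]<0) else -1 # toward back / left
        L=max(w,h); m=np.array([x0,y0]); t0=(np.array([cx,cy])-m)@d
        t=np.arange(-L/2,L/2,.1)+t0
        P=[cv2.remap(im,(m[0]+t*d[0]-o*d[1])[None].astype(np.float32),(m[1]+t*d[1]+o*d[0])[None].astype(np.float32),cv2.INTER_LINEAR)[0].astype(float) for o in(-1,-.5,0,.5,1)]
        P=np.mean(P,0); mid=np.abs(t-t0)<L/2-4
        B=np.clip(P[:,2]-110,0,None)*mid; b=(t*B).sum()/B.sum()
        res[n]=dict(L=L,b_mm=(b-t0)*106/L,deg=(b-t0)*106/L/8,prof=P,t=(t-t0)*106/L)
    return res
E
python3 - <<'E'
from h import *
c=camera('top');r=vials(c)
for n,x in r.items():
    print(n,x['L'],x['b_mm'],x['deg']); print([(int(t),int(p[0]),int(p[2])) for t,p in zip(x['t'][::12],x['prof'][::12])])
E
```

```text
foreaft 42.95227813720703 -1.3599375917478855 -0.1699921989684857
[(-53, 198, 109), (-50, 194, 87), (-47, 196, 92), (-44, 195, 93), (-41, 197, 94), (-38, 197, 96), (-35, 194, 92), (-32, 195, 93), (-29, 196, 92), (-26, 195, 92), (-23, 194, 91), (-20, 196, 93), (-17, 196, 93), (-14, 195, 91), (-11, 119, 59), (-8, 219, 147), (-5, 245, 232), (-2, 246, 232), (0, 245, 233), (3, 247, 236), (6, 205, 121), (9, 197, 88), (12, 126, 64), (15, 176, 85), (18, 195, 91), (21, 194, 92), (23, 192, 90), (26, 192, 89), (29, 192, 90), (32, 192, 90), (35, 192, 90), (38, 192, 90), (41, 193, 90), (44, 192, 89), (47, 191, 88), (50, 189, 82)]
sideways 43.45305633544922 18.692927886975138 2.3366159858718922
[(-53, 197, 97), (-50, 203, 94), (-47, 202, 98), (-44, 202, 97), (-41, 201, 97), (-38, 203, 98), (-35, 202, 98), (-32, 203, 99), (-29, 202, 98), (-26, 203, 99), (-23, 202, 98), (-20, 204, 99), (-17, 204, 98), (-14, 198, 96), (-12, 133, 72), (-9, 203, 99), (-6, 203, 97), (-3, 205, 99), (0, 202, 97), (2, 203, 98), (5, 204, 98), (8, 203, 96), (11, 179, 129), (14, 238, 225), (17, 252, 240), (20, 250, 241), (23, 247, 229), (26, 210, 121), (28, 200, 93), (31, 204, 98), (34, 203, 97), (37, 203, 97), (40, 201, 96), (43, 203, 97), (46, 201, 95), (49, 202, 94), (52, 200, 94)]
```

send_rows:
  commands: "0.5 5.6 0 0 0 0;1.6 11 0 0 0 0;3 15 0 0 0 0;4.1 17.5 0 0 0 0;4.1 17.5 0 0 0 0;4.1 17.5 0 0 0 0;4.1 17.5 0 0 0 0"

```text
time_s: 7.03
position: [0.4554, -0.154, 0.1487]
ee_rot: [0.001, 1.0, -0.0, 0.0]
wrist_force: [-4.8, -3.1, 12.3]
width: 0.0181
grasp_force: 20.8
```

send_rows:
  commands: "0 0 0 0 0 0;0 0 0 0 0 0;0 0 0 0 0 0;0 0 0 0 0 0;0 0 -30 0 0 0;0 0 -60 0 0 0;0 0 -90 0 0 0;0 0 -90 0 0 0;0 0 -90 0 0 0"
  hand: 0.5

```text
time_s: 7.78
position: [0.4567, -0.1541, 0.2388]
ee_rot: [0.001, 1.0, 0.0, 0.002]
wrist_force: [-0.2, 0.2, -0.9]
width: 0.0425
grasp_force: 0.0
```

Run:
```python
from h import *
c=camera('top');r=vials(c)
for n,x in r.items(): print(n,x['L'],x['b_mm'],x['deg'])
im=c['image'].astype(int)
b=blob(c,im.min(2)>170,221.6,257.3,4);h=blob(c,black(c),217.5,274.5,6);print(b,h)
for z in(0.,.008): print(onz(c,*b[:2],.136+z),onz(c,*h[:2],.167+z))
print('depth',pt(c,b[0],b[1]),pt(c,h[0],h[1]))
```

```text
foreaft 43.00550079345703 0.2799342210179614 0.034991777627245174
sideways 43.454322814941406 18.788722884946278 2.3485903606182847
(np.float64(221.3846153846154), np.float64(257.38461538461536), np.int64(13)) (np.float64(216.96), np.float64(274.56), np.int64(50))
[0.4757581  0.06861414 0.136     ] [0.43781258 0.07459671 0.167     ]
[0.47569674 0.06771503 0.144     ] [0.43801811 0.07363059 0.175     ]
depth [0.47574853 0.06847396 0.13724728] [0.43801069 0.07366547 0.17471119]
```

send_rows:
  commands: "-4 -38 0 0 0 0;-7 -76 0 0 0 0;-10 -114 0 0 0 0;-14 -152 0 0 0 0;-17 -190 0 0 0 0;-20 -220 0 0 0 0;-20 -229 0 0 0 0;-20 -229 0 0 0 0;-20 -229 0 0 0 0;-20 -229 0 0 0 0;-20 -229 0 0 0 0;-20 -229 0 0 0 0"

```text
time_s: 8.83
position: [0.4357, 0.0742, 0.237]
ee_rot: [0.0, 1.0, -0.001, -0.0]
wrist_force: [0.3, 0.5, -0.6]
width: 0.0428
grasp_force: 0.0
```

send_rows:
  commands: "0 0 30 0 0 0;0 0 60 0 0 0;0 0 80 0 0 0;0 0 91 0 0 0;0 0 91 0 0 0;0 0 91 0 0 0"

```text
time_s: 9.33
position: [0.4353, 0.0746, 0.146]
ee_rot: [0.0, 1.0, -0.001, -0.001]
wrist_force: [0.4, 0.8, 0.4]
width: 0.0423
grasp_force: 0.0
```

send_rows:
  commands: "0 0 0 0 0 0;0 0 0 0 0 0;0 0 0 0 0 0;0 0 0 0 0 0;0 0 0 0 0 0;0 0 0 0 0 0"
  hand: 0
  force: 20

```text
time_s: 9.83
position: [0.4366, 0.0752, 0.1475]
ee_rot: [0.0, 1.0, -0.0, 0.001]
wrist_force: [-0.1, 0.1, 6.2]
width: 0.0178
grasp_force: 21.4
```

send_rows:
  commands: "-0.4 5.9 0 0 0 0;0.1 12.2 0 0 0 0;1.6 18.3 0 0 0 0;4 24.1 0 0 0 0;7.2 29.4 0 0 0 0;11.3 34.2 0 0 0 0;16.1 38.3 0 0 0 0;21.4 41.5 0 0 0 0;27.2 43.9 0 0 0 0;33.3 45.4 0 0 0 0;39.6 45.9 0 0 0 0;39.6 45.9 0 0 0 0;39.6 45.9 0 0 0 0"

```text
time_s: 10.92
position: [0.4769, 0.0281, 0.1475]
ee_rot: [0.002, 1.0, -0.0, 0.002]
wrist_force: [1.0, -4.5, 5.5]
width: 0.0179
grasp_force: 21.3
```

send_rows:
  commands: "6.3 -0.5 0 0 0 0;12.4 -2 0 0 0 0;18.2 -4.4 0 0 0 0;23.5 -7.6 0 0 0 0;28.3 -11.7 0 0 0 0;32.4 -16.5 0 0 0 0;35.6 -21.8 0 0 0 0;38 -27.6 0 0 0 0;39.5 -33.7 0 0 0 0;40 -40 0 0 0 0;39.5 -46.3 0 0 0 0;38 -52.4 0 0 0 0;35.6 -58.2 0 0 0 0;32.4 -63.5 0 0 0 0;28.3 -68.3 0 0 0 0;23.5 -72.4 0 0 0 0;18.2 -75.6 0 0 0 0;12.4 -78 0 0 0 0;6.3 -79.5 0 0 0 0;0 -80 0 0 0 0"

```text
time_s: 12.58
position: [0.4767, 0.0948, 0.1466]
ee_rot: [-0.007, 1.0, 0.012, 0.001]
wrist_force: [-0.1, -0.5, -0.4]
width: 0.0038
grasp_force: 0.0
```

send_rows:
  commands: "-6.3 0.5 0 0 0 0;-12.4 2 0 0 0 0;-18.2 4.4 0 0 0 0;-23.5 7.6 0 0 0 0;-28.3 11.7 0 0 0 0;-32.4 16.5 0 0 0 0;-35.6 21.8 0 0 0 0;-38 27.6 0 0 0 0;-39.5 33.7 0 0 0 0;-40 40 0 0 0 0;-40 40 0 0 0 0;-40 40 0 0 0 0"

```text
time_s: 13.58
position: [0.4366, 0.052, 0.1458]
ee_rot: [-0.006, 1.0, 0.01, -0.0]
wrist_force: [-0.4, 0.3, -0.2]
width: 0.0003
grasp_force: 0.0
```

Run:
```python
from h import *
c=camera('top');r=vials(c)
for n,x in r.items():
    print(n,x['L'],x['b_mm'],x['deg']); print([(int(t),int(p[0]),int(p[2])) for t,p in zip(x['t'][::12],x['prof'][::12]) if abs(t)<25])
a=cv2.resize(c['image'][155:275,200:360],None,fx=5,fy=5,interpolation=cv2.INTER_CUBIC)
cv2.imwrite('pics/t3.png',a[:,:,::-1])
```

```text
foreaft 43.00550079345703 0.25100818218039517 0.031376022772549396
[(-23, 192, 90), (-20, 191, 92), (-17, 192, 90), (-14, 192, 91), (-11, 126, 65), (-8, 192, 86), (-5, 238, 205), (-2, 243, 226), (0, 243, 230), (3, 245, 234), (6, 231, 195), (9, 194, 99), (12, 117, 59), (15, 187, 89), (17, 192, 89), (20, 191, 90), (23, 189, 88)]
sideways 43.54425048828125 4.960498938042919 0.6200623672553649
[(-23, 201, 97), (-20, 199, 96), (-17, 202, 96), (-15, 187, 90), (-12, 130, 70), (-9, 201, 96), (-6, 199, 92), (-3, 209, 115), (0, 248, 212), (2, 249, 237), (5, 252, 247), (8, 249, 237), (11, 226, 193), (14, 175, 79), (17, 201, 95), (20, 200, 95), (22, 200, 96)]
```

View pics/t3.png

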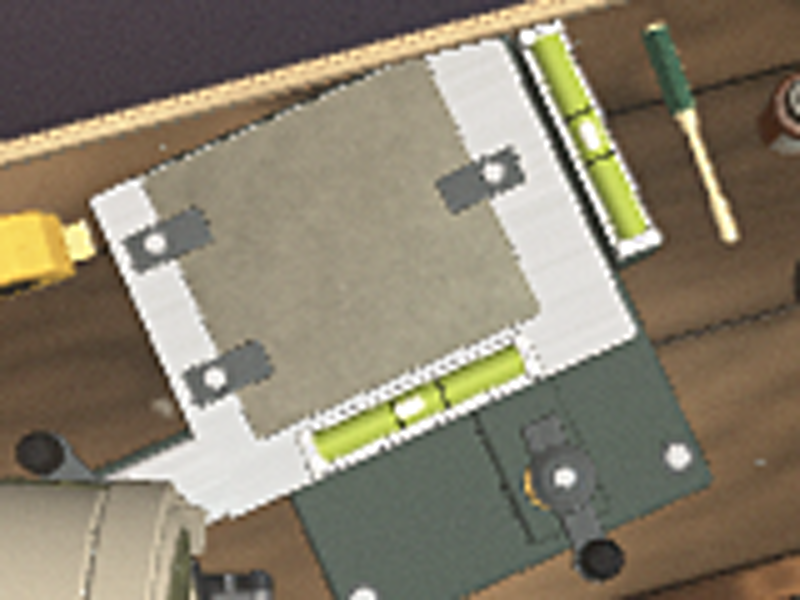

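The side handle slipped out of the grip near the left side of the circle. It is now at crop (40,455), about px (208,246). The fore-and-aft bubble is centred, and the sideways bubble is still about 5 mm to the left. I'll check for a joint limit.

Run:
```python
from h import *
s=state();print(s['joints'].round(3),s['position'].round(4))
c=camera('top');h=blob(c,black(c),208,246,6);p=onz(c,*h[:2],.175);print(h,p,pt(c,*h[:2]))
print(np.degrees(np.arctan2(p[1]-.0685,p[0]-.4757)),np.hypot(p[1]-.0685,p[0]-.4757))
```

```text
[-0.072  0.107 -0.452  1.012  0.013  3.049] [0.4366 0.0523 0.1458]
(np.float64(208.0625), np.float64(245.09375), np.int64(32)) [0.50253592 0.09381124 0.175     ] [0.50269185 0.09449166 0.17009591]
43.32525852074698 0.036889364472495266
```

send_rows:
  commands: "0 0 -30 0 0 0;0 0 -60 0 0 0;0 0 -92 0 0 0;0 0 -92 0 0 -0.12;-10 0 -92 0 0 -0.24;-20 0 -92 0 0 -0.36;-30 0 -92 0 0 -0.48;-40 0 -92 0 0 -0.6;-50 0 -92 0 0 -0.72;-50 0 -92 0 0 -0.84;-50 0 -92 0 0 -0.96;-50 0 -92 0 0 -1.08;-50 0 -92 0 0 -1.2;-50 0 -92 0 0 -1.32;-50 0 -92 0 0 -1.44;-50 0 -92 0 0 -1.54;-50 0 -92 0 0 -1.57;-50 0 -92 0 0 -1.57;-50 0 -92 0 0 -1.57"
  hand: 0.5

```text
time_s: 15.27
position: [0.3864, 0.0505, 0.2378]
ee_rot: [-0.005, 0.7, 0.714, 0.004]
wrist_force: [-0.3, 0.1, -0.8]
width: 0.0426
grasp_force: 0.0
```

Run:
```python
from h import *
s=state();print(s['joints'].round(3),s['position'].round(4),s['ee_rot'].round(4))
c=camera('top');h=blob(c,black(c),208,246,6);p=onz(c,*h[:2],.175);print(h,p)
b=blob(c,c['image'].min(2)>170,221.6,257.3,4);a=onz(c,*b[:2],.143);print(b,a)
print(np.degrees(np.arctan2(*(p-a)[[1,0]])),np.linalg.norm((p-a)[:2]))
x=vials(c)['sideways'];t=x['t'];k=x['prof'][:,2]>125;print(t[k&(abs(t)<30)][[0,-1]])
```

```text
[-0.086 -0.046 -0.378  1.241  0.013  1.465] [0.3864 0.0505 0.2378] [-0.0046  0.7     0.7141  0.0044]
(np.float64(207.725), np.float64(245.275), np.int64(40)) [0.50213977 0.09455096 0.175     ]
(np.float64(221.25), np.float64(257.3333333333333), np.int64(12)) [0.47582095 0.06813279 0.143     ]
45.10793517336578 0.03729075124196537
[-2.8533107 12.2393822]
```

send_rows:
  commands: "14 38 0 0 0 0;28 76 0 0 0 0;43 117.5 0 0 0 0;43 117.5 0 0 0 0;43 117.5 0 0 0 0;43 117.5 0 0 0 0;43 117.5 0 0 0 0;43 117.5 30 0 0 0;43 117.5 60 0 0 0;43 117.5 80 0 0 0;43 117.5 91 0 0 0;43 117.5 91 0 0 0;43 117.5 91 0 0 0"

```text
time_s: 16.4
position: [0.5018, 0.0964, 0.1478]
ee_rot: [-0.005, 0.7, 0.714, 0.004]
wrist_force: [-0.1, 0.7, -0.6]
width: 0.0426
grasp_force: 0.0
```

send_rows:
  commands: "0 0 0 0 0 0;0 0 0 0 0 0;0 0 0 0 0 0;0 0 0 0 0 0;0 0 0 0 0 0;0 0 0 0 0 0"
  hand: 0
  force: 20

```text
time_s: 16.9
position: [0.5035, 0.0966, 0.149]
ee_rot: [-0.004, 0.7, 0.714, 0.005]
wrist_force: [-2.8, -1.2, 7.2]
width: 0.0182
grasp_force: 21.1
```

Gripped at about 45°. Next I wind it counter-clockwise to about 123°.

send_rows:
  commands: "4.1 -4.8 0 0 0 0;7.4 -10.1 0 0 0 0;9.8 -15.9 0 0 0 0;11.2 -22 0 0 0 0;11.7 -28.3 0 0 0 0;11.2 -34.5 0 0 0 0;9.8 -40.6 0 0 0 0;7.4 -46.4 0 0 0 0;5.3 -50.1 0 0 0 0;5.3 -50.1 0 0 0 0;5.3 -50.1 0 0 0 0"

```text
time_s: 17.82
position: [0.4536, 0.1012, 0.149]
ee_rot: [-0.004, 0.7, 0.714, 0.006]
wrist_force: [-1.2, -0.4, 9.3]
width: 0.0183
grasp_force: 21.3
```

```bash
cat > m.py <<'E'
from h import *
c=camera('top')
for n,x in vials(c).items():
    t=x['t'];k=(x['prof'][:,2]>125)&(abs(t)<30);dk=(x['prof'][:,0]<150)&(abs(t)<20)
    print(n,'bubble',x['b_mm'],t[k][[0,-1]],'marks',t[dk&(t<0)].mean(),t[dk&(t>0)].mean())
E
python3 m.py
```

```text
foreaft bubble 0.28760168012723836 [-7.15470199  8.12706402] marks -11.714583780171804 12.19398561280333
sideways bubble 1.6033966920717362 [-6.50023065  9.32429818] marks -11.856225026831085 12.245749661593305
```

send_rows:
  commands: "-2.3 -3.1 0 0 0 0;-4.8 -6 0 0 0 0;-7.6 -8.6 0 0 0 0;-10.6 -11 0 0 0 0;-10.6 -11 0 0 0 0;-10.6 -11 0 0 0 0;-10.6 -11 0 0 0 0"

```text
time_s: 18.45
position: [0.4429, 0.0908, 0.149]
ee_rot: [-0.004, 0.7, 0.714, 0.006]
wrist_force: [-1.0, 1.2, 10.2]
width: 0.0179
grasp_force: 21.5
```

send_rows:
  commands: "0 0 0 0 0 0;0 0 0 0 0 0;0 0 0 0 0 0;0 0 0 0 0 0;0 0 -30 0 0 0;0 0 -60 0 0 0;0 0 -90 0 0 0;0 -60 -90 0 0 0;0 -60 -90 0 0 0;0 -60 -90 0 0 0;0 -60 -90 0 0 0"
  hand: 0.5

```text
time_s: 19.37
position: [0.3814, 0.088, 0.2373]
ee_rot: [-0.004, 0.7, 0.714, 0.005]
wrist_force: [0.0, -0.3, 0.1]
width: 0.0429
grasp_force: 0.0
```

```bash
python3 m.py
python3 - <<'E'
from h import *
c=camera('top');cv2.imwrite('pics/t4.png',cv2.resize(c['image'][155:275,200:360],None,fx=5,fy=5,interpolation=cv2.INTER_CUBIC)[:,:,::-1])
# plane check from depth, tile face
P=np.array([pt(c,u,v) for u in range(240,295,2) for v in range(175,232,2) if abs(pt(c,u,v)[2]-.087)<.01 ])
A=np.c_[P[:,:2],np.ones(len(P))];k=np.linalg.lstsq(A,P[:,2],rcond=None)[0];print(len(P),k)
E
```

```text
foreaft bubble 0.2786524731785534 [-7.15470199  8.12706402] marks -11.714583780171804 12.19398561280333
sideways bubble 0.7380481647532778 [-7.23059352  8.35048103] marks -11.61277073704902 12.367476806484337
750 [-0.00342145  0.00298704  0.08965325]
```

View pics/t4.png

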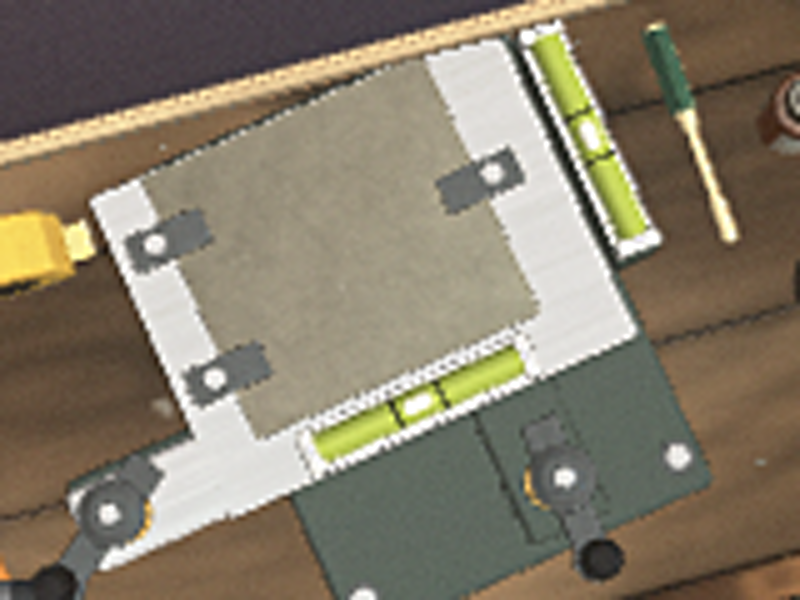

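Both bubbles stand mid-way between their marks: sideways at (419,405) and fore-and-aft at (589,136). The tools have not moved and the gripper is clear.

```bash
python3 -c "
from station import finish_job
print(finish_job())"
```

```text
the job is handed in; nothing more can be done
None
```

The job is handed in at about 20 s of the 66 s: both bubbles measured within about 0.4 mm (0.05°) of centre between their marks, the gripper was clear of the table, and the tools in the last picture had not moved.

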